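# Start up the strapping machine from its switch panel

### The job

Start the strapping machine at the grey switch panel, with the fingertips only: first tip the rocker over to its ribbed end, which stands up now; then push the long bar key fully down, where it stays; then press the large round button fully down and let it spring back up. Keep to that order, leave the small round button alone, and pick up or shove nothing that stands around the panel.

Things in the scene. Friction and masses are not known exactly. Their poses are not given: they have to be found in the camera images.
- panel: Fixed grey box, 230 x 230 mm and 50 mm high, on the bench; origin at the centre of its underside. Four aluminium plates, 78 mm square and 8 mm thick, lie on its top in a 2 x 2 grid, centred 50 mm either side of the panel's centre along its own x and y and turned with it; each carries one black switch, and which switch sits on which plate changes from run to run. The panel's position and yaw vary.
- rocker_rib (a point): Middle of the top of the rib at the 'on' end of the rocker, the place to press. The rocker is a black paddle 64 mm long (along the panel's x) and 36 mm wide, tipping about a level pivot across its middle, 71 mm above the bench. The rib (5 mm wide, 4 mm high, across the whole paddle) is 27 mm from the pivot towards the panel's +x, away from the robot. The rib's top is at about 85 mm above the bench when off and 75 mm when fully on. Tipping takes about 3 N at the rib.
- rocker (a joint): Tilt of the rocker in rad: -0.2 fully off (ribbed end up), +0.2 fully on (ribbed end down). It stays where it is left. Starts between -0.2 and -0.13.
- bar_key_top (a point): Centre of the top of the long bar key, a black bar 62 mm long (along the panel's y) and 22 mm wide; the top is about 78 mm above the bench when up, 70 mm when fully down.
- bar_key (a joint): How far the bar key is pushed down, in m: 0 up, 0.008 fully down. It has no spring, takes about 4 N to move and stays where it is left. Starts between 0 and 0.001.
- start_top (a point): Centre of the flat top of the large round button, a black mushroom head 42 mm in diameter (flat top 32 mm), 81 mm above the bench when up.
- start (a joint): How far the large round button is pressed down, in m: 0 up, 0.007 fully down. Spring return, about 2 N to start moving and 5.5 N fully down.
- small_top (a point): Centre of the top of the small round button, a black cylinder 20 mm in diameter, its top 76 mm above the bench. Not to be pressed.
- small (a joint): How far the small round button is pressed down, in m: 0 up, 0.006 fully down; spring return.
- tape: Bystander, loose: a roll of brown tape lying flat, 100 mm in diameter, 48 mm high, to the panel's +y side. Origin at the centre of its underside.
- cutter: Bystander, loose: a grey box cutter, 155 mm long, 24 mm wide, 19 mm high, lying on the robot's side of the panel. Origin under the middle of its handle.
- seals: Bystander, loose: an open cardboard tray of steel strap seals, 90 x 130 mm, 45 mm high, on the far (+x) side of the panel. Origin at the centre of its underside.

How it is judged:
On the way, in this order (a step that is already met when the one before it is completed fails the run):
1. the rocker is tipped over to its on (ribbed) end (value of joint rocker above 0.13 rad), for 0.1 s.
2. the bar key is pushed down (value of joint bar_key above 0.006 m), for 0.1 s.
3. the large round button is pressed down (value of joint start above 0.005 m), for 0.1 s.
4. the large round button is let go and is up again (value of joint start below 0.001 m), for 0.1 s.
At the end, for the whole second after the job is handed in: The rocker stands on (joint above 0.13 rad), the bar key is down (over 6 mm of its 8), the large and small round buttons are up (within 1 mm), and tape, cutter and tray lie at rest within 20 mm of where they were (value of joint rocker above 0.13 rad and value of joint bar_key above 0.006 m and value of joint each of start, small below 0.001 m and distance of each of tape, cutter, seals from where it was at the start of the episode below 0.02 m and linear speed of each of tape, cutter, seals below 0.02 m/s); the robot touches nothing.
It fails at once if the bar key is pushed (over 3 mm) while the rocker is not on (value of joint bar_key above 0.003 m and value of joint rocker below 0.1 rad).
It fails at once if the large round button is pressed (over 2.5 mm) while the rocker is not on or the bar key not down (value of joint start above 0.0025 m and (value of joint rocker below 0.1 rad or value of joint bar_key below 0.0055 m)).
It fails at once if the small round button is pressed (over 2.5 mm) (value of joint small above 0.0025 m).
It fails at once if a thing around the panel is lifted, carried or shoved (over 25 mm) (distance of any of tape, cutter, seals from where it was at the start of the episode above 0.025 m).
It also fails if it takes over 35 s, if anything falls off the work surface, if the arm or the gripper's body presses on something with over 40 N, if the wrist force passes 120 N, or if a joint passes its speed limit or range.

### The arm

A 7-joint arm with a two-finger parallel gripper is mounted at the origin on the work surface. World frame = base frame: x ahead of the robot, y to its left, z up, the work surface at z = 0. Lengths are in m, angles in rad, forces in N, time in s.
With the tool pointing down it reaches from about 0.4 to 0.875 m from the base axis. Payload 4.4 kg.
Tool frame: the origin (TCP) lies at the very end of the fingers, on their centre line; the grasp point (between the pads) lies 19 mm behind it; z points along the fingers, x is the direction in which the jaws open and shut, and the axes are right-handed (so a half turn about z gives the same grasp; the last joint's range is limited). The gripper opens to 85 mm and grips with 20 to 120 N. Pads are 22 mm wide; open, the fingers measure 114 mm over their backs; the gripper's body (76 mm by 85 mm) begins 54 mm behind the grasp point. The pads swing forward as they close: fully open they stand 13 mm farther back than shut.
Start: joints at [-1.235, 0.628, 0.038, 1.517, -0.027, 0.996, -0.02], TCP at [0.254, 0.598, 0.231] pointing down, gripper open.
Joint ranges: [-3.06, 3.06], [-0.37, 2.12], [-1.25, 1.32], [0.18, 2.47], [-1.1, 4.24], [0.23, 1.98], [-2.94, 2.94]. Speed limits (rad/s): [2.57, 2.57, 3.14, 3.14, 3.14, 3.14, 3.14].

### API

Orientations are given as a rotation vector (axis times angle).
In Python, from rig import state, read_camera, finish_job, search_frame, cut_out gives the robot as it stands.
- The arm moves only by the shell command python3 -m inch 'ROWS' [OPENING]. ROWS is JSON, a list of rows, each a list of 4 numbers: the shift along the tool's x, y, z in m, then the turn about the tool's z in degrees. A call has 1 to 10 rows; each row is the pose to reach, as a shift and turn from the pose commanded when the call began, along the tool's axes at that moment; what a row does not reach only later rows make up. A row lasts 1/8 s, in which the tool goes at most 62.5 mm and 10.7 degrees, less where a joint would pass 70% of its speed; a pose out of reach is approached as far as the arm can. A call with a gripper value outside its range is refused whole. OPENING is the finger opening in m, from 0 to 0.0854, set as the call begins (- or left out, the last holds). The fingers move at their own pace and stop on an object; the grip force is fixed at half the most. Time passes only in rows, so rows that repeat a pose let the fingers close. It gives the time, the measured TCP pose, the force and the opening at its end, in the units of the state.
- state(): the state, without advancing time (a new reading comes with each control period).
- read_camera(name): name is "side" or "top" or "wrist"; returns a dict with "color" (400x640x3 uint8, red, green, blue), "intrinsics" (3x3 intrinsics, pixels), "R" (3x3) and "t" (3): a world point X has camera coordinates R X + t. Camera axes: x right, y down, z forward; pixel columns grow to the right and rows downward; lengths in m; the calibration is good to about 2 mm. A picture is of the moment at which its call begins. There is no depth.
- finish_job(): hands the job in, once; it reports no verdict.
Trained networks look in a picture, given as the dict that the camera call returned (one of the last four; its "shot" number tells which), for a name from the list of things; names that differ only in an ending like _2 or _b are one class to them, and where a whole thing is asked for, a point or a joint stands for the part that bears it (a point fixed in the world has none). Each returns a list of dicts, best first, with "conf" (0 to 1); they miss things now and then, are a little off and sometimes report something else, mostly with a low value. They report only what shows in the picture. A call takes as long as a camera call.
- search_frame(target, picture): "xy" ([column, row] in pixels, amid what is visible of it).
- cut_out(target, picture): "pixels" (400x640 bool, what is visible of it) and "xy" ([column, row] in pixels, amid what is visible of it).
The state is a dict: "time_s": time; "qpos": joint angles; "qd": joint speeds; "effort": joint torques, N m; "tool_pos": TCP position; "tcp_rot": TCP orientation; "wrist_force": force on the tool from outside, world axes, zero at the start; "moment": the same for the moment, N m; "gripper_width": opening from 0.0 (shut) to 1.0 (fully open).
Only numpy, scipy, OpenCV 4.12 (cv2) and the standard library are available. Lean on these libraries where they do the work, as an engineer would, in place of code of your own. Each camera call takes 0.05 s, during which the arm holds its last target.

## Working session

There is one attempt and no reset: what is moved stays moved. The work goes in short steps, Python scripts to look and compute and a shell command to move; the robot and the scene stay as the last step left them, time stands still between calls to the robot, and variables do not carry over. Pictures are saved under pics/ and viewed, and the job is handed in when it is done.

```bash
ls; mkdir -p pics; cat > h.py <<'E'
import numpy as np, cv2
from rig import state, read_camera, finish_job, search_frame, cut_out
def ray(p,xy):
    K=np.array(p["intrinsics"]);R=np.array(p["R"]);t=np.array(p["t"])
    d=R.T@np.linalg.solve(K,[xy[0],xy[1],1.]);return -R.T@t,d
def atz(p,xy,z):
    o,d=ray(p,xy);return o+d*(z-o[2])/d[2]
def save(p,n): cv2.imwrite("pics/"+n,cv2.cvtColor(p["color"],cv2.COLOR_RGB2BGR))
E
python3 - <<'E'
from h import *
print(state())
H=dict(rocker_rib=.085,bar_key_top=.078,start_top=.081,small_top=.076,panel=.05,tape=.048,cutter=.019,seals=.045)
for c in("top","side"):
    p=read_camera(c);save(p,c+"1.png");print(c)
    for n,z in H.items():
        for r in search_frame(n,p)[:2]: print(n,np.round(r["xy"],1),round(r["conf"],2),np.round(atz(p,r["xy"],z),4))
E
```

```text
pics
{'time_s': 0.0, 'qpos': array([-1.23480841,  0.62934462,  0.03845162,  1.51840477, -0.02700057,
        0.9963201 , -0.01999975]), 'qd': array([-1.83870158e-03,  4.35658165e-04,  1.05798134e-05,  6.49614908e-04,
        1.70491826e-03, -6.24987919e-04,  2.42169156e-04]), 'effort': array([-1.33808257e-04, -5.63406551e+01,  1.22605138e+00, -1.93443364e+01,
        1.09112533e-02,  1.07231058e-02, -1.12477758e-05]), 'tool_pos': array([0.25391596, 0.59764366, 0.23037851]), 'tcp_rot': array([ 2.61912685e+00,  1.73286382e+00, -2.53678294e-03]), 'wrist_force': array([ 0.29373159, -0.35995951, -0.11680895]), 'moment': array([ 0.00518145, -0.0070338 , -0.01643287]), 'gripper_width': 1.0024513672022985}
top
rocker_rib [466. 229.] 0.85 [ 0.5154 -0.1431  0.085 ]
bar_key_top [462.8 177.5] 0.6 [ 0.612  -0.1447  0.078 ]
start_top [414.4 174.9] 0.9 [ 0.6185 -0.0542  0.081 ]
small_top [410.  231.1] 0.58 [ 0.5138 -0.0426  0.076 ]
panel [435.8 204.8] 0.96 [ 0.5642 -0.0992  0.05  ]
tape [333.1 168. ] 0.72 [0.6412 0.0972 0.048 ]
cutter [406.6 298.7] 0.72 [ 0.3834 -0.0414  0.019 ]
seals [431.3 106. ] 0.76 [ 0.7624 -0.1011  0.045 ]
side
rocker_rib [381.3 304.1] 0.72 [ 0.5018 -0.1449  0.085 ]
rocker_rib [335.6 218.5] 0.34 [0.5802 0.0743 0.085 ]
bar_key_top [416.9 277.9] 0.92 [ 0.603  -0.1501  0.078 ]
start_top [385.9 245.5] 0.48 [ 0.6134 -0.0529  0.081 ]
small_top [351.  271.3] 0.4 [ 0.5132 -0.048   0.076 ]
small_top [308.5 323.4] 0.27 [ 0.3725 -0.0785  0.076 ]
panel [378.9 288.4] 0.76 [ 0.5403 -0.1059  0.05  ]
tape [334.6 217.3] 0.64 [0.6018 0.1012 0.048 ]
tape [443.3 239.7] 0.23 [ 0.7444 -0.115   0.048 ]
cutter [308.9 323.9] 0.63 [ 0.388  -0.0576  0.019 ]
cutter [383.8 305.8] 0.59 [ 0.533  -0.1311  0.019 ]
seals [439.1 236.9] 0.58 [ 0.7459 -0.1025  0.045 ]
```

```bash
python3 - <<'E'
import cv2
for c,(x0,y0,w,h) in dict(top=(290,80,240,240),side=(260,180,240,180)).items():
    im=cv2.imread(f"pics/{c}1.png")[y0:y0+h,x0:x0+w]
    s=600/h if c=="top" else 3.3
    cv2.imwrite(f"pics/{c}1z.png",cv2.resize(im,None,fx=2.5 if c=="top" else 3.3,fy=2.5 if c=="top" else 3.3,interpolation=cv2.INTER_CUBIC))
E
```

```text
(no output)
```

View pics/top1z.png

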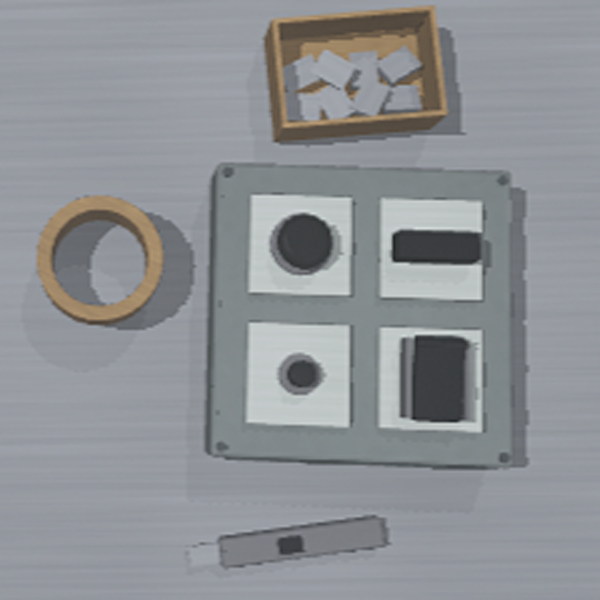

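View pics/side1z.png

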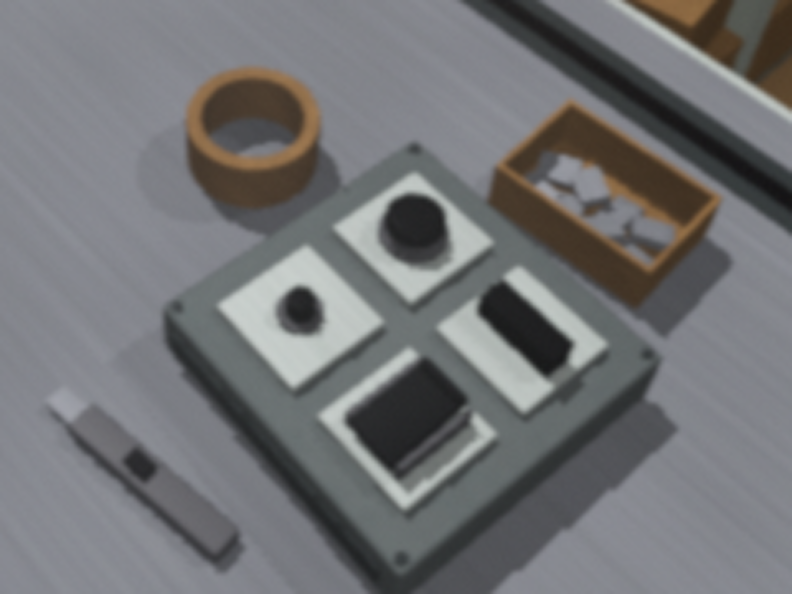

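The top view shows the large button at about (411,177), bar key (464,178), rocker (466,231) and small button (410,230). The side view agrees, and the panel is turned by a few degrees. I'll now fit the panel pose from the white plates.

```bash
python3 - <<'E'
from h import *
from scipy.spatial.transform import Rotation as Ro
for c in("top","side"):
    p=read_camera(c);g=p["color"].astype(int)
    m=((g.min(2)>185)).astype(np.uint8)
    n,l,s,ce=cv2.connectedComponentsWithStats(m)
    C=[]
    for i in range(1,n):
        if s[i,4]<300 or s[i,2]>120: continue
        ys,xs=np.nonzero(l==i)
        pts=np.array([atz(p,(x,y),.058)[:2] for x,y in zip(xs,ys)])
        (cx,cy),(w,h),a=cv2.minAreaRect((pts*1000).astype(np.float32))
        print(c,s[i],round(cx,1),round(cy,1),round(w,1),round(h,1),round(a,1)); C.append((cx,cy))
    print(np.mean(C,0))
s=state();print(s["time_s"],Ro.from_rotvec(s["tcp_rot"]).as_matrix().round(3))
p=read_camera("top")
for n,z in dict(bar_key_top=.078,start_top=.081,small_top=.076,rocker_rib=.075).items():
    r=cut_out(n,p)[0];ys,xs=np.nonzero(r["pixels"]);print(n,r["xy"],r["pixels"].sum(),xs.min(),xs.max(),ys.min(),ys.max(),atz(p,((xs.min()+xs.max())/2,(ys.min()+ys.max())/2),z))
E
```

```text
top [390 158  40  40 823] 617.7 -49.6 74.2 75.5 86.4
top [443 160  39  40 824] 612.1 -149.4 72.6 75.6 86.9
top [ 389  209   40   42 1275] 517.8 -43.6 73.8 75.6 86.8
top [442 211  40  40 325] 512.8 -143.1 73.4 74.7 86.8
[565.0912323  -96.42925835]
side [327 256  47  40 745] 514.7 -44.9 72.5 71.4 86.9
[514.70794678 -44.92550659]
1.0 [[ 0.391  0.92  -0.   ]
 [ 0.92  -0.391  0.   ]
 [ 0.    -0.    -1.   ]]
bar_key_top [463.6, 177.8] 488 446 482 171 185 [ 0.61100477 -0.1469102   0.078     ]
start_top [412.3, 175.8] 377 401 423 166 186 [ 0.61653315 -0.04964897  0.081     ]Traceback (most recent call last):
  File "<stdin>", line 18, in <module>
IndexError: list index out of range
```

```bash
python3 -m inch '[[-0.04,0.04,0,-2],[-0.08,0.08,0,-4],[-0.12,0.12,0,-6],[-0.16,0.16,0,-8],[-0.2,0.2,0,-10],[-0.24,0.24,0,-12],[-0.28,0.28,0,-14],[-0.32,0.32,0,-16],[-0.36,0.36,0,-18],[-0.4,0.4,0,-20]]' 0
python3 - <<'E'
from h import *
from scipy.spatial.transform import Rotation as Ro
s=state();R=Ro.from_rotvec(s["tcp_rot"]).as_matrix();print(s["qpos"].round(2),R.round(3))
print(R.T@(np.array([.5428,-.1448,.1])-s["tool_pos"]))
E
```

```text
time_s: 2.45
tool_pos: [0.4667, 0.072, 0.2317]
tcp_rot: [2.278, 2.163, 0.002]
wrist_force: [1.5, -0.2, 0.7]
gripper_width: -0.003
[-0.21  0.38 -0.    2.    0.    0.77  1.3 ] [[ 0.052  0.999  0.001]
 [ 0.999 -0.052  0.   ]
 [ 0.     0.001 -1.   ]]
[-0.21269316  0.08704077  0.13167358]
```

```bash
python3 -m inch '[[-0.05,0.02,0.02,0],[-0.1,0.04,0.04,0],[-0.15,0.06,0.06,0],[-0.19,0.08,0.08,0],[-0.213,0.088,0.11,0],[-0.213,0.088,0.12,0],[-0.213,0.088,0.12,0]]'
python3 - <<'E'
from h import *
s=state();print(s["tool_pos"].round(4),s["wrist_force"].round(2))
for c in("top","side"):
    p=read_camera(c);save(p,c+"2.png")
    im=p["color"][...,::-1]
    K=np.array(p["intrinsics"]);q=K@(np.array(p["R"])@s["tool_pos"]+p["t"]);print(c,q[:2]/q[2])
    y0,x0=(80,290) if c=="top" else (180,260)
    cv2.imwrite(f"pics/{c}2z.png",cv2.resize(im[y0:y0+180,x0:x0+240],None,fx=3.3,fy=3.3,interpolation=cv2.INTER_CUBIC))
E
```

```text
time_s: 3.32
tool_pos: [0.5419, -0.1422, 0.1109]
tcp_rot: [-2.277, -2.162, 0.0]
wrist_force: [0.5, 0.3, 0.0]
gripper_width: -0.001
[ 0.5419 -0.1422  0.1109] [0.46 0.33 0.02]
top [469.37839683 213.5472804 ]
side [395.81280891 284.32860844]
```

View pics/side2z.png

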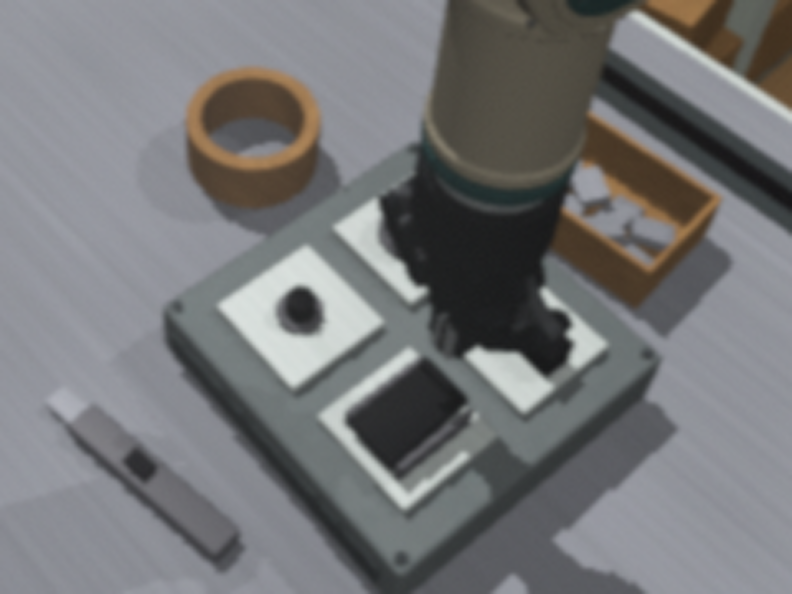

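The fingertip in the side view is at about (396,284), which matches the projected TCP just above and beyond the rib. I'll press now.

```bash
python3 -m inch '[[0,0,0.01,0],[0,0,0.02,0],[0,0,0.025,0],[0,0,0.029,0],[0,0,0.032,0],[0,0,0.035,0],[0,0,0.036,0],[0,0,0.036,0],[0,0,0.036,0]]'
```

```text
time_s: 4.55
tool_pos: [0.5423, -0.1439, 0.0753]
tcp_rot: [-2.279, -2.162, 0.001]
wrist_force: [2.6, -0.2, 2.5]
gripper_width: -0.007
```

```bash
python3 -m inch '[[0,0,0.001,0],[0,0,0.002,0],[0,0,0.003,0],[0,0,0.003,0]]'; python3 -m inch '[[0,0,-0.015,0],[0,0,-0.03,0],[0,0.0,-0.045,0],[0,-0.04,-0.06,0],[0,-0.08,-0.07,0],[0,-0.08,-0.07,0]]'
python3 - <<'E'
from h import *
s=state();print(s["tool_pos"].round(4))
for c in("side","top"):
    p=read_camera(c)
    im=p["color"][...,::-1]
    y0,x0=(80,290) if c=="top" else (180,260)
    cv2.imwrite(f"pics/{c}3z.png",cv2.resize(im[y0:y0+180,x0:x0+240],None,fx=3.3,fy=3.3,interpolation=cv2.INTER_CUBIC))
E
```

```text
time_s: 5.05
tool_pos: [0.5425, -0.1439, 0.074]
tcp_rot: [2.279, 2.161, 0.0]
wrist_force: [-1.1, 0.4, 18.9]
gripper_width: -0.002
time_s: 5.8
tool_pos: [0.4593, -0.1395, 0.1433]
tcp_rot: [-2.279, -2.159, 0.003]
wrist_force: [-0.3, 0.5, -0.3]
gripper_width: -0.003
[ 0.4593 -0.1395  0.1433]
```

View pics/side3z.png

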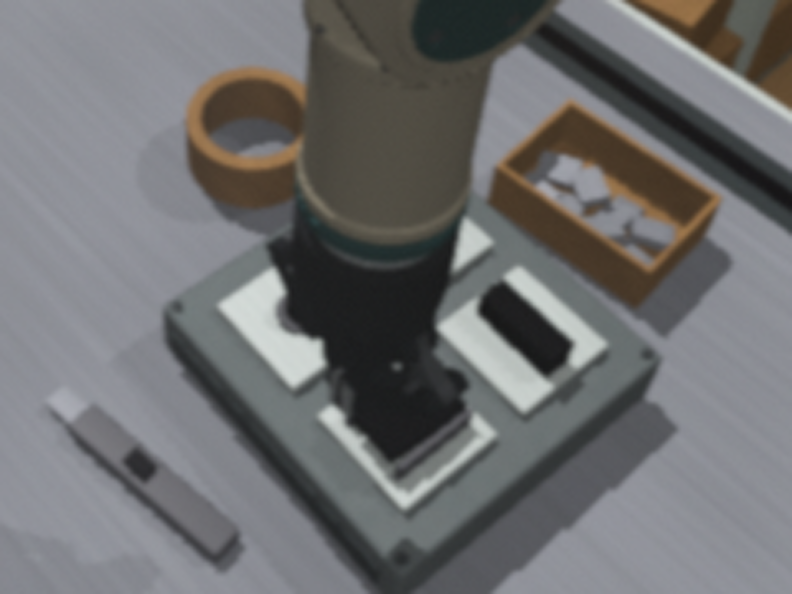

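The rib reached 0.074 m and 19 N at the stop, so the rocker is fully on. Next is the bar key.

```bash
python3 -m inch '[[0,0.05,0,0],[0,0.1,0,0],[-0.003,0.153,0.01,0],[-0.003,0.153,0.03,0],[-0.003,0.153,0.05,0],[-0.003,0.153,0.05,0]]'
```

```text
time_s: 6.65
tool_pos: [0.6148, -0.1499, 0.0903]
tcp_rot: [-2.277, -2.161, 0.003]
wrist_force: [-0.3, -0.2, 0.3]
gripper_width: 0.001
```

```bash
python3 -m inch '[[0.001,-0.002,0.004,0],[0.001,-0.002,0.008,0],[0.001,-0.002,0.012,0],[0.001,-0.002,0.015,0],[0.001,-0.002,0.018,0],[0.001,-0.002,0.021,0],[0.001,-0.002,0.023,0],[0.001,-0.002,0.023,0],[0.001,-0.002,0.023,0]]'
```

```text
time_s: 7.78
tool_pos: [0.6135, -0.1495, 0.0701]
tcp_rot: [2.279, 2.162, 0.001]
wrist_force: [-2.2, 0.2, 7.7]
gripper_width: -0.005
```

```bash
python3 -m inch '[[0,0,0.001,0],[0,0,0.002,0],[0,0,0.002,0]]'; python3 -m inch '[[0,0,-0.01,0],[0,0,-0.03,0],[0,-0.05,-0.06,0],[0,-0.1,-0.075,0],[0,-0.15,-0.075,0],[0,-0.2,-0.075,0],[0,-0.2,-0.075,0]]'
python3 - <<'E'
from h import *
s=state();print(s["tool_pos"].round(4))
p=read_camera("side");im=p["color"][...,::-1]
cv2.imwrite("pics/side4z.png",cv2.resize(im[180:360,260:500],None,fx=3.3,fy=3.3,interpolation=cv2.INTER_CUBIC))
p=read_camera("top");im=p["color"][...,::-1]
cv2.imwrite("pics/top4z.png",cv2.resize(im[80:320,290:530],None,fx=2.5,fy=2.5,interpolation=cv2.INTER_CUBIC))
r=cut_out("start_top",p)
if r:
    ys,xs=np.nonzero(r[0]["pixels"]);print(r[0]["conf"],r[0]["xy"],len(xs),xs.min(),xs.max(),ys.min(),ys.max(),atz(p,((xs.min()+xs.max())/2,(ys.min()+ys.max())/2),.08))
E
```

```text
time_s: 8.15
tool_pos: [0.6136, -0.1495, 0.0699]
tcp_rot: [2.279, 2.161, 0.001]
wrist_force: [-5.9, 1.6, 20.3]
gripper_width: -0.001
time_s: 9.02
tool_pos: [0.4086, -0.1386, 0.1421]
tcp_rot: [-2.278, -2.157, 0.005]
wrist_force: [0.9, -0.3, -0.5]
gripper_width: -0.001
[ 0.4086 -0.1386  0.1421]
0.76 [410.6, 174.7] 399 401 423 165 187 [ 0.61669263 -0.0498512   0.08      ]
```

View pics/side4z.png

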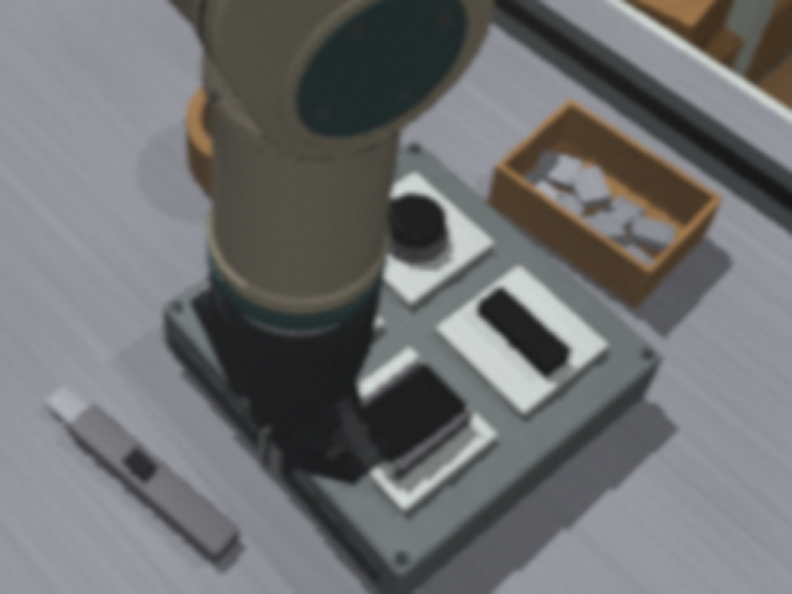

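View pics/top4z.png

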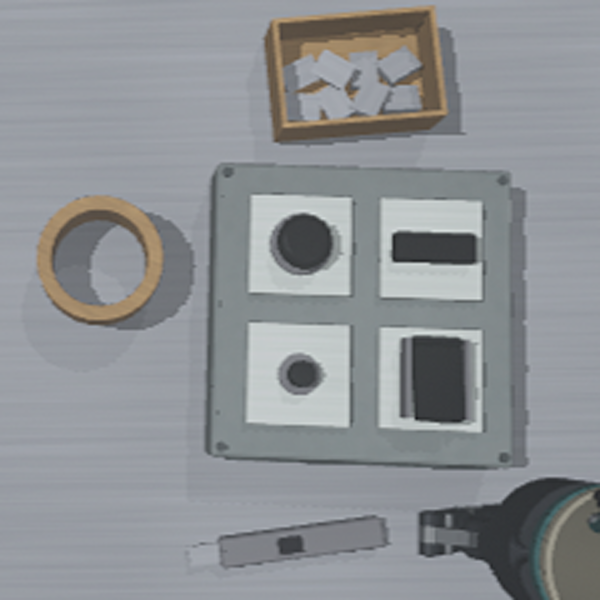

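The views show the bar key down (shadow gone), the rocker tipped the other way and the bystanders unmoved. Next is the large button at (0.617, -0.050).

```bash
python3 -m inch '[[0.02,0.045,0,0],[0.045,0.095,0,0],[0.07,0.145,0,0],[0.09,0.19,0,0],[0.1,0.202,0.01,0],[0.1,0.202,0.03,0],[0.1,0.202,0.045,0],[0.1,0.202,0.045,0]]'
```

```text
time_s: 10.18
tool_pos: [0.6192, -0.05, 0.0957]
tcp_rot: [-2.278, -2.16, 0.004]
wrist_force: [-0.3, 0.7, 0.4]
gripper_width: -0.001
```

```bash
python3 -m inch '[[0,-0.002,0.008,0],[0,-0.002,0.013,0],[0,-0.002,0.017,0],[0,-0.002,0.02,0],[0,-0.002,0.023,0],[0,-0.002,0.024,0],[0,-0.002,0.025,0],[0,-0.002,0.025,0],[0,-0.002,0.025,0]]'
```

```text
time_s: 11.3
tool_pos: [0.6187, -0.0496, 0.074]
tcp_rot: [2.279, 2.162, 0.001]
wrist_force: [-4.0, -0.4, 14.3]
gripper_width: -0.001
```

The button is fully down: 0.074 m with 14 N at the stop. I'll release it and back off.

```bash
python3 -m inch '[[0,0,-0.01,0],[0,0,-0.03,0],[0,0,-0.06,0],[-0.03,-0.03,-0.1,0],[-0.06,-0.08,-0.12,0],[-0.09,-0.13,-0.12,0],[-0.1,-0.18,-0.12,0],[-0.1,-0.22,-0.12,0],[-0.1,-0.22,-0.12,0],[-0.1,-0.22,-0.12,0]]'
python3 - <<'E'
from h import *
s=state();print(s["tool_pos"].round(4),s["wrist_force"].round(2))
p=read_camera("side");im=p["color"][...,::-1]
cv2.imwrite("pics/side5z.png",cv2.resize(im[180:360,260:500],None,fx=3.3,fy=3.3,interpolation=cv2.INTER_CUBIC))
p=read_camera("top");im=p["color"][...,::-1]
cv2.imwrite("pics/top5z.png",cv2.resize(im[80:320,290:530],None,fx=2.5,fy=2.5,interpolation=cv2.INTER_CUBIC))
for n,z in dict(tape=.048,cutter=.019,seals=.045).items():
    for r in search_frame(n,p)[:1]: print(n,r["xy"])
E
```

```text
time_s: 12.55
tool_pos: [0.395, -0.138, 0.1926]
tcp_rot: [2.278, 2.161, 0.002]
wrist_force: [0.9, 0.1, -0.3]
gripper_width: 0.0
[ 0.395  -0.138   0.1926] [ 0.87  0.14 -0.29]
tape [330.6, 170.2]
cutter [406.3, 297.5]
seals [427.4, 107.1]
```

View pics/side5z.png

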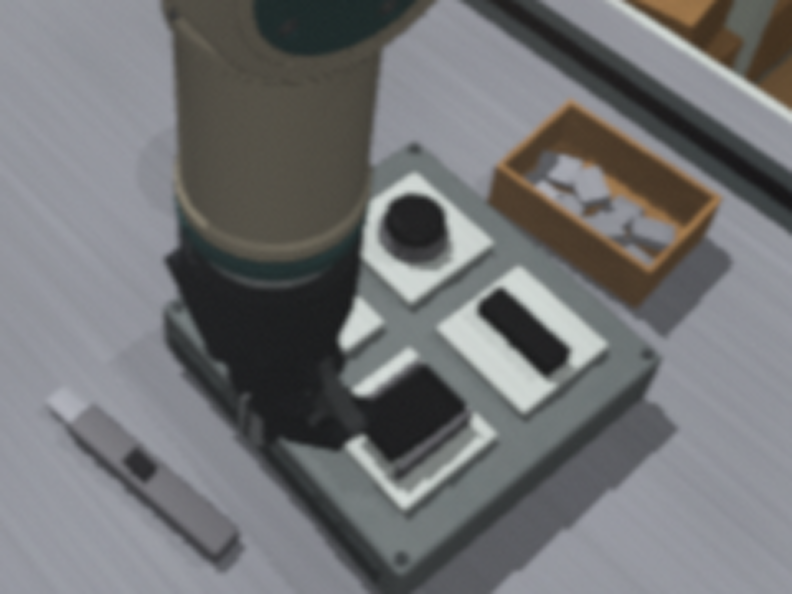

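View pics/top5z.png

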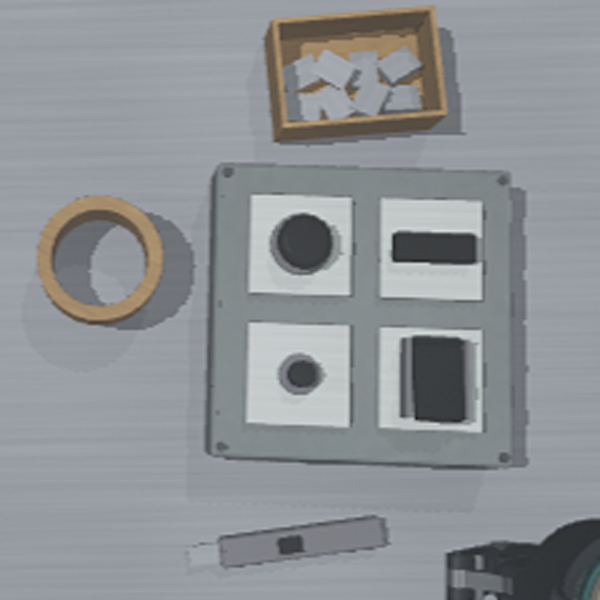

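```bash
python3 -c "
from rig import finish_job
print(finish_job())"
```

```text
the job is handed in; nothing more can be done
None
```

With the fingers shut, I worked the switches in the required order and then handed the job in at about 12.7 s; it reports no verdict.

- **Rocker:** tipped on at its rib, which stopped at a height of 74 mm with 19 N.
- **Bar key:** pushed to its stop at 70 mm with 20 N, and it stayed down.
- **Large round button:** pressed to its stop at 74 mm with 14 N, then released.

**Last checks:** the final pictures show the rocker tipped over, the bar key down and the large button up. The small button was never approached, and it looks up in the top view; the arm hid it from the side camera. The tape, cutter and tray look unmoved between the first and last top views. The network's positions for them shifted by at most about 4 pixels. The arm is clear of everything, with under 1 N at the wrist.

**Disagreements:**
- The side camera's network estimates for the rocker rib and the bar key differed from the top view by up to about 14 mm. I used the panel pose fitted from the plates instead, and the contact heights bore that out.
- `cut_out` found no small button in one top picture, although it was visible there.

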